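# Fasten the hasp of the larger larder box

### The job

The larger of the two wooden twin-lid boxes on the worktop is going back into the larder. Swing its steel hasp over and down until it lies flat on the lid with the staple through its slot. Leave the hasp of the smaller box standing as it is.

Things in the scene. Friction and masses are not known exactly. Their poses are not given: they have to be found in the camera images.
- large_box: The larger box: light wood, 150 mm along x, 160 along y, 70 mm high, fixed. Origin at the centre of its underside, z up. Two lids meet in a seam along y at x = 0. Steel fittings on top, centred on y = 0: the hasp's leaf and pivot on the -x lid (nearer the robot); on the +x lid, at x = 11 mm, the staple, a 5 mm wire arch 23 mm wide along y, 22 mm above the lids.
- large_pivot (a point): Middle of the pivot axis of the larger box's hasp: in that box's frame x = -27, y = 0, z = 76 mm, 6 mm above the lids. The axis runs along the box's y. Fixed to the box, same axes.
- large_tab (a point): Point in the 4 mm plate of the larger box's hasp, 74 mm from its pivot. The hasp is a steel strap 40 mm wide, 90 mm long from pivot to rounded end, slot 31 to 45 mm from the pivot, beyond that a solid tab clear of the staple. Closed, it points to the box's +x with its upper face 8 mm above the lids. x runs along the strap to its free end, z out of its upper face.
- large_hasp (a joint): Angle of the larger box's hasp in rad: 0 = closed, flat over the staple (its stop); pi/2 = upright; more = leaning back to the box's -x side, at most 2.4. It starts between 1.25 and 1.9. A slightly stiff hinge: it stays where it is left, and 1 to 2 N at the tab moves it.
- small_box: The smaller box, alike in make and material: 115 mm along x, 105 along y, 55 mm high, fixed; origin at the centre of its underside, axes as for the larger box. Its hasp is built the same way and is 70 mm long; its pivot is at x = -21 mm, z = 61 mm in its frame.
- small_tab (a point): Point on the tab of the smaller box's hasp, 57 mm from its pivot, in the middle of the plate. To be left where it is. This hasp too starts open, at 1.25 to 1.9 rad from closed.

How it is judged:
At the end, for the whole second after the job is handed in: The larger box's hasp is closed to within 0.15 rad (about 9 degrees) of lying flat over its staple, and the tab of the smaller box's hasp is within 15 mm of where it started (value of joint large_hasp below 0.15 rad and distance of small_tab from where it was at the start of the episode below 0.015 m); the robot touches nothing.
It fails at once if the smaller box's hasp is moved: its tab 15 mm or more from its start (distance of small_tab from where it was at the start of the episode above 0.015 m).
It also fails if it takes over 38 s, if anything falls off the work surface, if the arm or the gripper's body presses on something with over 40 N, if the wrist force passes 120 N, or if a joint passes its speed limit or range.

### The arm

A 6-joint arm with a two-finger parallel gripper is mounted at the origin on a cart in front of the work surface, level with it; the furniture and walls round the work are solid. World frame = base frame: x ahead of the robot, y to its left, z up, the work surface at z = 0. Lengths are in m, angles in rad, forces in N, time in s.
With the tool pointing down it reaches from about 0.35 to 0.925 m from the base axis. Payload 6.4 kg.
Tool frame: the origin (TCP) lies midway between the tips of the shut fingers; the grasp point (between the pads) lies manip.pinch_z behind it (manip.pinch_z is the distance from the TCP to the grasp point, in m); x points along the fingers, y is the direction in which the jaws open and shut, and the axes are right-handed (so a half turn about x gives the same grasp; the last joint's range is limited). The gripper opens to 94 mm and grips with 3 to 60 N. Pads are 16 mm wide; open, the fingers measure 119 mm over their backs; the gripper's body (75 mm by 177 mm) begins 78 mm behind the grasp point.
Start: joints at [1.131, 0.245, 1.558, -0, 1.339, -0.174], TCP at [0.171, 0.627, 0.177] pointing down, gripper open.
Joint ranges: [-3.13, 3.13], [-1.02, 2.26], [0.13, 2.54], [-0.95, 4.09], [0.21, 2.88], [-2.74, 2.74]. Speed limits (rad/s): [2.57, 2.57, 3.14, 3.14, 3.14, 3.14].

### API

Orientations are given as a 3x3 rotation matrix whose columns are the frame's x, y, z axes.
In Python, from workcell import manip gives the robot as it stands. Calls block until the motion is done:
- manip.goto(position, orientation): joint-space move of the TCP to a pose.
- manip.movel(position, velocity=0.15, ori=None, stop_force=None): straight line of the TCP; ori=None keeps the orientation; velocity is the mean speed in m/s. With stop_force (N) it stops when the force on the tool has changed by that much, and returns True; else False.
- manip.move_joints(angles): joint-space move.
- manip.grip(opening, grasp_force=None): finger opening in m; grasp_force is the grip in N (None keeps the last); returns when the fingers have stopped.
- manip.dwell(seconds).
- manip.ik(position, orientation): joint angles nearest the present ones, or None.
- manip.capture(name): name is "side" or "top"; returns a dict with "img" (384x512x3 uint8, red, green, blue), "fx", "fy", "cx", "cy" (pixels), "camera_from_world" (4x4, takes a point from world to camera coordinates). Camera axes: x right, y down, z forward; pixel columns grow to the right and rows downward; lengths in m; the calibration is good to about 2 mm. A picture is of the moment at which its call begins. There is no depth.
A pose or a line that the arm cannot do raises manip.PlanningError and nothing moves.
- manip.close_job(): hands the job in, once; it reports no verdict.
Trained networks look in the newest picture that a camera, given by its name, has taken for a name from the list of things; names that differ only in an ending like _2 or _b are one class to them, and where a whole thing is asked for, a point or a joint stands for the part that bears it (a point fixed in the world has none). Each returns a list of dicts, best first, with "score" (0 to 1); they miss things now and then, are a little off and sometimes report something else, mostly with a low value. They report only what shows in the picture. A call takes as long as a camera call.
- manip.recognise(camera, name): "at" ([column, row] in pixels, amid what is visible of it).
- manip.tip_of(camera, name): "at" ([column, row] in pixels: a listed point, or the origin of a listed thing).
Readings, each from a call of its own:
- manip.current_t(): time.
- manip.current_q(): joint angles.
- manip.current_qvel(): joint speeds.
- manip.current_effort(): joint torques, N m.
- manip.current_position(): TCP position.
- manip.current_ee_rot(): TCP orientation.
- manip.current_contact_force(): force on the tool from outside, world axes, zero at the start.
- manip.current_moment(): the same for the moment, N m.
- manip.current_width(): finger opening in m.
Only numpy, scipy, OpenCV 4.12 (cv2) and the standard library are available. Lean on these libraries where they do the work, as an engineer would, in place of code of your own. Each camera call takes 0.05 s, during which the arm holds its last target. There are 200 camera calls.

## Working session

There is one attempt and no reset: what is moved stays moved. The work goes in short steps, each a Python script; the robot and the scene stay as the last script left them, time stands still between calls to the robot, and variables do not carry over. Pictures are saved under pics/ and viewed, about 8 in all and at most 12, crops included, and the job is handed in when it is done.

```bash
mkdir -p pics; cat > h.py <<'E'
import numpy as np, cv2
from workcell import manip
def save(c,name):
    cv2.imwrite(f'pics/{name}.png',cv2.cvtColor(c['img'],cv2.COLOR_RGB2BGR))
def P(c):
    K=np.array([[c['fx'],0,c['cx']],[0,c['fy'],c['cy']],[0,0,1]])
    return K@np.array(c['camera_from_world'])[:3]
def proj(c,X):
    u=P(c)@np.append(X,1); return u[:2]/u[2]
def ray_z(c,uv,z):
    p=P(c); M=np.c_[p[:,0],p[:,1],-np.array([*uv,1])]
    return np.linalg.solve(M,-(p[:,2]*z+p[:,3]))[:2]
E
python3 - <<'E'
from h import *
np.set_printoptions(precision=3,suppress=True)
for cam in ['side','top']:
    c=manip.capture(cam); save(c,cam+'0')
    T=np.array(c['camera_from_world']); print(cam,c['fx'],'pos',-T[:3,:3].T@T[:3,3],'fwd',T[2,:3])
    for n in ['large_box','large_pivot','large_tab','small_box','small_tab']:
        print(n,[(np.round(d['at']),round(d['score'],2)) for d in manip.tip_of(cam,n)[:3]],[(np.round(d['at']),round(d['score'],2)) for d in manip.recognise(cam,n)[:2]])
print(manip.current_t())
E
```

```text
side 459.95564416579464 pos [0.435 0.951 0.426] fwd [ 0.081 -0.905 -0.417]
large_box [(array([240., 198.]), 0.77)] [(array([241., 181.]), 0.63)]
large_pivot [(array([251., 166.]), 0.71)] [(array([238., 183.]), 0.95)]
large_tab [(array([255., 134.]), 0.43)] [(array([256., 146.]), 0.74)]
small_box [(array([282., 268.]), 0.97)] [(array([283., 246.]), 0.87), (array([300., 221.]), 0.2)]
small_tab [(array([303., 207.]), 0.57)] [(array([299., 220.]), 0.85), (array([256., 149.]), 0.23)]
top 488.6673566468889 pos [0.302 0.171 1.05 ] fwd [ 0.192 -0.023 -0.981]
large_box [(array([288., 178.]), 0.71)] [(array([294., 172.]), 0.95)]
large_pivot [(array([297., 183.]), 0.84)] [(array([296., 173.]), 0.71)]
large_tab [(array([298., 179.]), 0.63)] [(array([296., 179.]), 0.45)]
small_box [(array([175., 219.]), 0.92)] [(array([170., 216.]), 0.77)]
small_tab [(array([162., 228.]), 0.63)] [(array([166., 229.]), 0.68)]
1.1
```

View pics/side0.png

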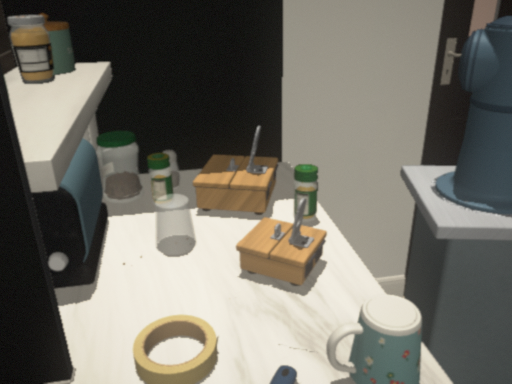

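View pics/top0.png

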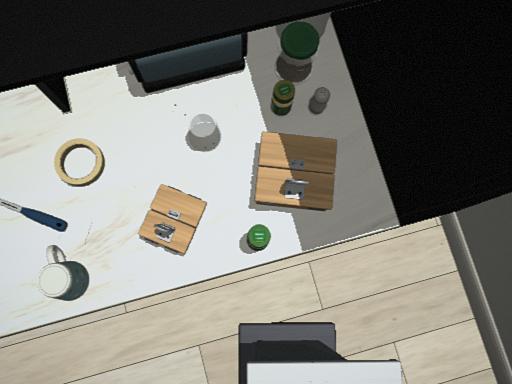

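```bash
python3 - <<'E'
from h import *
from scipy.optimize import least_squares
np.set_printoptions(precision=3,suppress=True)
cs=manip.capture('side'); ct=manip.capture('top')
def tri(a,b):
    X=cv2.triangulatePoints(P(cs),P(ct),np.array(a,float),np.array(b,float))[:,0]; X=X[:3]/X[3]
    print(X,'res',proj(cs,X)-a,proj(ct,X)-b)
tri([240,198],[288,178]);tri([251,166],[297,183]);tri([255,134],[298,179]);tri([282,268],[175,219]);tri([303,207],[162,228])
E
```

```text
[0.534 0.065 0.003] res [-0.259 -0.055] [0.002 0.228]
[0.509 0.054 0.073] res [0.203 0.042] [-0.    -0.188]
[0.501 0.06  0.145] res [-0.399 -0.085] [0.002 0.383]
[ 0.443  0.312 -0.005] res [-1.88  -0.306] [-0.095  1.281]
[0.411 0.321 0.112] res [-1.164 -0.174] [-0.073  0.824]
```

The side view shows the large box at (238,183) with its hasp near upright (tip at 258,128), and the small box in front at (283,246). The top view shows the large box's lid corners at about (262,132), (337,138), (332,209) and (255,204), with the leaf on the robot side. The heights from triangulation fit (tab 0.145, pivot 0.073). Next I'll get the yaw and the shelf position.

```bash
python3 - <<'E'
from h import *
np.set_printoptions(precision=3,suppress=True)
ct=manip.capture('top');cs=manip.capture('side'); 
q=[ray_z(ct,u,.07) for u in [(262,132),(337,138),(332,209),(255,204)]]
print(np.array(q),'centre',np.mean(q,0))
ex=(q[0]+q[1]-q[2]-q[3])/2; ey=(q[0]+q[3]-q[1]-q[2])/2
print('size',np.linalg.norm(ex),np.linalg.norm(ey),'yaw',np.arctan2(ex[1],ex[0]),np.arctan2(-ey[0],ey[1]))
for z in (.2,.3,.4): print('shelf',z,[ray_z(ct,u,z) for u in [(0,110),(160,60),(330,12)]])
print(manip.pinch_z,manip.current_position(),manip.current_ee_rot())
w=cv2.cvtColor(cs['img'],cv2.COLOR_RGB2BGR)[110:220,180:330]; w2=cv2.cvtColor(ct['img'],cv2.COLOR_RGB2BGR)[120:220,235:355]
cv2.imwrite('pics/crop.png',np.vstack([cv2.resize(w,(600,440))[:300],cv2.resize(w2,(600,500))[:300]]) if 0 else np.hstack([cv2.resize(w,(400,293)),cv2.resize(w2,(352,293))]))
E
```

```text
[[ 0.619  0.124]
 [ 0.606 -0.033]
 [ 0.455 -0.017]
 [ 0.466  0.14 ]] centre [0.536 0.053]
size 0.1525803754910732 0.15752312788344147 yaw -0.10652802621266243 -0.07626988169539674
shelf 0.2 [array([0.618, 0.605]), array([0.717, 0.319]), array([ 0.817, -0.003])]
shelf 0.3 [array([0.581, 0.554]), array([0.668, 0.302]), array([0.756, 0.017])]
shelf 0.4 [array([0.544, 0.503]), array([0.619, 0.284]), array([0.696, 0.038])]
0.0188 [0.171 0.627 0.177] [[ 0.     0.263  0.965]
 [ 0.     0.965 -0.263]
 [-1.     0.     0.   ]]
```

View pics/crop.png

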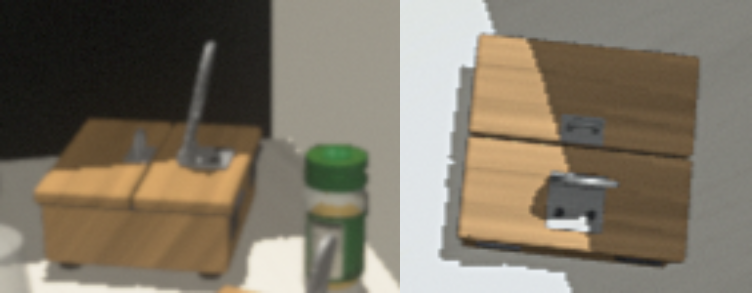

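Yaw is about -0.09, the box centre is at (0.536, 0.053), and the pivot at (0.509, 0.055) agrees with the triangulation. The hasp leans back slightly, at about 1.68 rad. I'll go in behind it with the fingers shut and sweep along its arc.

```bash
cat >> h.py <<'E'
YAW=-0.09; c_,s_=np.cos(YAW),np.sin(YAW)
PV=np.array([.509,.055,.076]); EX=np.array([c_,s_,0])
ORI=np.array([[0,-s_,c_],[0,c_,s_],[-1,0,0]])
def W(x,z): return PV+EX*x+np.array([0,0,z])
E
python3 - <<'E'
from h import *
np.set_printoptions(precision=3,suppress=True)
manip.grip(0.0)
p=manip.current_position().copy() if hasattr(manip.current_position(),'copy') else manip.current_position()
manip.movel([p[0],p[1],.27],velocity=.2)
manip.movel(W(-.055,.194),velocity=.25,ori=ORI)
print('t',manip.current_t(),'w',manip.current_width())
print('down',manip.movel(W(-.055,.060),velocity=.12,stop_force=10),manip.current_position(),manip.current_contact_force(),manip.current_t())
c=manip.capture('side');save(c,'side1');cv2.imwrite('pics/s1.png',cv2.resize(cv2.cvtColor(c['img'],cv2.COLOR_RGB2BGR)[50:280,130:400],None,fx=2,fy=2))
E
```

```text
t 6.0167 w 0.00036229457878117954
down False [0.455 0.06  0.137] [-0.359 -1.264  0.199] 7.2833
```

View pics/s1.png

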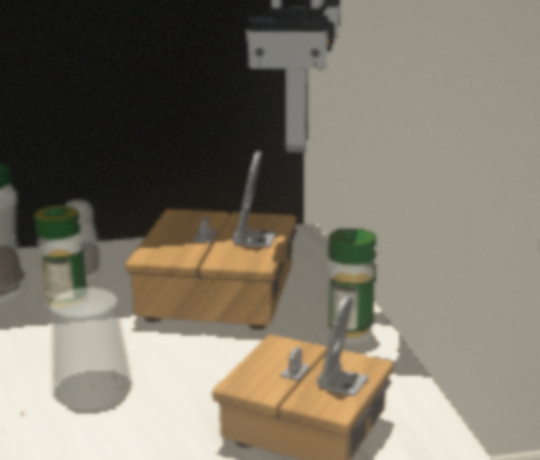

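The fingers are behind the strap, but in the picture the fingertip, at full-image (278,125), looks level with the strap's end at (259,127). I'll compare that with the projections.

```bash
python3 - <<'E'
from h import *
np.set_printoptions(precision=3,suppress=True)
cs=manip.capture('side');p=np.array(manip.current_position())
print(p,proj(cs,p),'pivot',proj(cs,PV))
for th in (1.5,1.6,1.7,1.8): print(th,proj(cs,W(.09*np.cos(th),.09*np.sin(th))))
for n in ('large_pivot','large_tab','large_box'):print(n,manip.tip_of('side',n)[:1])
ct=manip.capture('top'); save(ct,'top1');print('top tcp',proj(ct,p),'pivot',proj(ct,PV))
cv2.imwrite('pics/t1.png',cv2.resize(cv2.cvtColor(ct['img'],cv2.COLOR_RGB2BGR)[100:290,200:400],None,fx=3,fy=3))
E
```

```text
[0.455 0.06  0.137] [277.306 137.766] pivot [251.285 164.745]
1.5 [247.368 123.009]
1.6 [251.772 123.044]
1.7 [256.183 123.515]
1.8 [260.553 124.416]
large_pivot [{'at': [250.0, 166.7], 'score': 0.6}]
large_tab [{'at': [256.8, 133.8], 'score': 0.66}]
large_box [{'at': [239.2, 197.0], 'score': 0.78}]
top tcp [298.284 203.841] pivot [296.498 182.624]
```

View pics/t1.png

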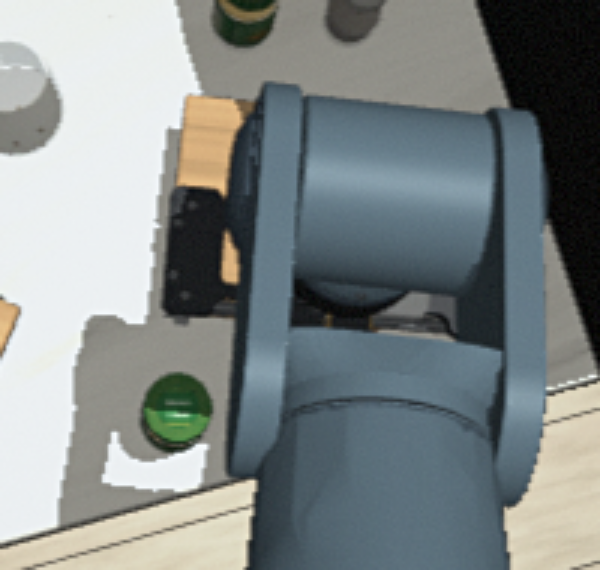

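The top view is blocked by the wrist. The tip's row differs from the projection by 13 px, about 25 mm, so I'll zoom in with more brightness. The fingertip may just be dark.

```bash
python3 - <<'E'
import cv2,numpy as np
a=cv2.imread('pics/side1.png')[95:180,220:320].astype(float)
cv2.imwrite('pics/z.png',cv2.resize((255*(a/255)**.45).astype(np.uint8),None,fx=6,fy=6,interpolation=cv2.INTER_NEAREST))
E
```

```text
(no output)
```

View pics/z.png

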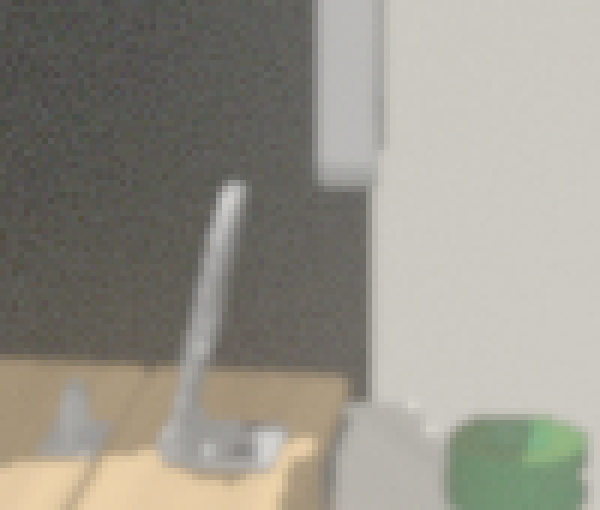

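```bash
python3 - <<'E'
from h import *
np.set_printoptions(precision=3,suppress=True)
cs=manip.capture('side');p=np.array(manip.current_position());old=cv2.cvtColor(cv2.imread('pics/side1.png'),cv2.COLOR_BGR2RGB)
print('diff',np.abs(cs['img'].astype(int)-old).max(), cs['img'][110:145,276].sum(1))
print(manip.current_q(),manip.current_ee_rot(),manip.current_t(),manip.current_effort())
for z in (.20,.22,.25,.28,.3): print(z,proj(cs,p+[0,0,z-.137]),'far',proj(cs,p+[0,.088,z-.137]))
ct=manip.capture('top'); print([proj(ct,[p[0]+d,p[1]+.088,z]) for z in (.23,.28) for d in (-.037,.037)])
E
```

```text
diff 48 [372 372 375 371 376 377 381 377 376 376 375 372 352 311 294 263 180 112
  94 104 104  94 103 103 107 102 101  97  94 105  95 102 101 101 105]
[-0.117 -0.18   2.07  -0.     1.251 -1.598] [[ 0.     0.09   0.996]
 [-0.     0.996 -0.09 ]
 [-1.    -0.     0.   ]] 7.6333 [  0.    -22.923 -30.375  -0.017   0.072  -0.   ]
0.2 [277.735 107.33 ] far [276.607 119.67 ]
0.22 [277.797  97.194] far [276.663 108.668]
0.25 [277.892  81.63 ] far [276.75   91.736]
0.28 [277.99   65.618] far [276.839  74.268]
0.3 [278.056  54.686] far [276.901  62.313]
[array([253.438, 216.74 ]), array([253.089, 174.145]), array([254.288, 212.351]), array([253.902, 167.2  ])]
```

Lowering a further 25 mm at this spot is harmless under either reading, and it puts the tip against a lighter background.

```bash
python3 - <<'E'
from h import *
np.set_printoptions(precision=3,suppress=True)
print(manip.movel(W(-.055,.035),velocity=.1,stop_force=6),manip.current_position(),manip.current_t())
cs=manip.capture('side');save(cs,'side2');p=np.array(manip.current_position());print(proj(cs,p))
a=cv2.cvtColor(cs['img'],cv2.COLOR_RGB2BGR)[95:180,220:320].astype(float)
cv2.imwrite('pics/z2.png',cv2.resize((255*(a/255)**.45).astype(np.uint8),None,fx=6,fy=6,interpolation=cv2.INTER_NEAREST))
E
```

```text
False [0.454 0.06  0.111] 8.0833
[277.5  149.83]
```

View pics/z2.png

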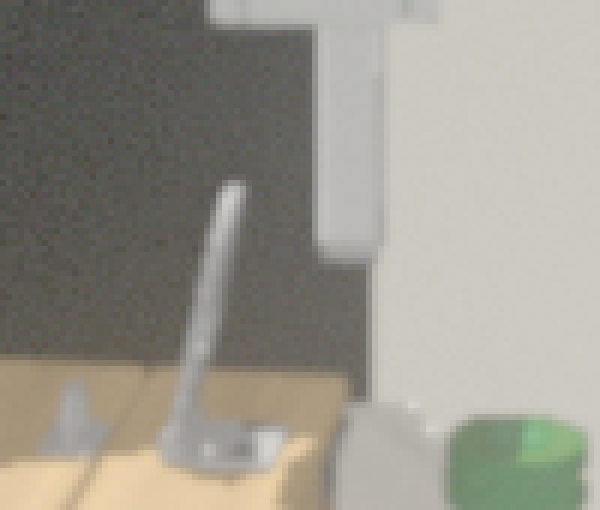

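The tip again shows about 22 mm above where the TCP projects, while the gripper body agrees, so the visible fingers end near the grasp point. I'll push partway at this height, which clears the staple in either case, and let the strap's angle settle it.

```bash
python3 - <<'E'
from h import *
np.set_printoptions(precision=3,suppress=True)
print(manip.movel(W(.012,.038),velocity=.05,stop_force=15),manip.current_position(),manip.current_contact_force(),manip.current_t())
cs=manip.capture('side');save(cs,'side3');p=np.array(manip.current_position());print(proj(cs,p))
for th in (.9,1,1.1,1.2,1.3,1.4): print(th,proj(cs,W(.09*np.cos(th),.09*np.sin(th))))
print(manip.tip_of('side','large_tab')[:1])
a=cv2.cvtColor(cs['img'],cv2.COLOR_RGB2BGR)[95:180,220:320].astype(float)
cv2.imwrite('pics/z3.png',cv2.resize((255*(a/255)**.45).astype(np.uint8),None,fx=6,fy=6,interpolation=cv2.INTER_NEAREST))
E
```

```text
False [0.521 0.054 0.114] [-0.752 -0.429 -0.846] 9.625
[245.194 147.229]
0.9 [223.738 131.461]
1 [227.128 129.104]
1.1 [230.79  127.096]
1.2 [234.687 125.464]
1.3 [238.779 124.228]
1.4 [243.021 123.405]
[{'at': [239.4, 132.7], 'score': 0.5}]
```

View pics/z3.png

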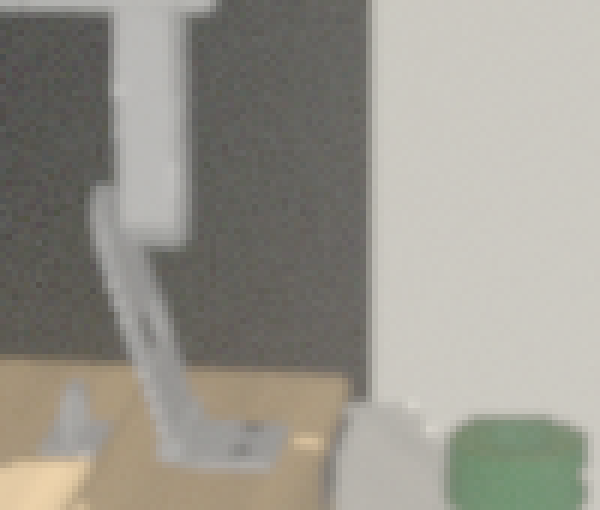

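The strap stands at about 1.24 rad with its end at about (237,126). That matches a true fingertip about 22 mm above the TCP reading and rules out the nominal tip. I'll use that offset for the rest of the arc, with force guards.

```bash
python3 - <<'E'
from h import *
np.set_printoptions(precision=3,suppress=True)
TH=[1.05,.85,.65,.45,.28,.15]
for th,r in zip(TH,np.linspace(.066,.078,len(TH))):
    C=r*np.array([np.cos(th),np.sin(th)])+.002*np.array([-np.sin(th),np.cos(th)])
    hit=manip.movel(W(C[0]-.010,C[1]-.022),velocity=.06,stop_force=12)
    print(th,hit,manip.current_position(),manip.current_contact_force())
    if hit: break
else:
    print('press',manip.movel(W(.067,-.035),velocity=.02,stop_force=8),manip.current_position(),manip.current_contact_force())
print(manip.current_t())
cs=manip.capture('side');save(cs,'side4')
a=cv2.cvtColor(cs['img'],cv2.COLOR_RGB2BGR)[95:260,190:330].astype(float)
cv2.imwrite('pics/z4.png',cv2.resize((255*(a/255)**.6).astype(np.uint8),None,fx=3.5,fy=3.5))
E
```

```text
1.05 False [0.53  0.053 0.112] [-0.885  0.723 -0.029]
0.85 False [0.543 0.052 0.106] [0.615 0.13  0.048]
0.65 False [0.554 0.051 0.098] [0.634 0.611 0.365]
0.45 False [0.564 0.05  0.087] [-0.445  0.53   0.14 ]
0.28 False [0.571 0.049 0.076] [-0.492 -0.414  1.011]
0.15 False [0.575 0.049 0.067] [0.072 0.442 0.186]
press True [0.576 0.049 0.049] [-2.009 -0.47   5.842]
12.7917
```

View pics/z4.png

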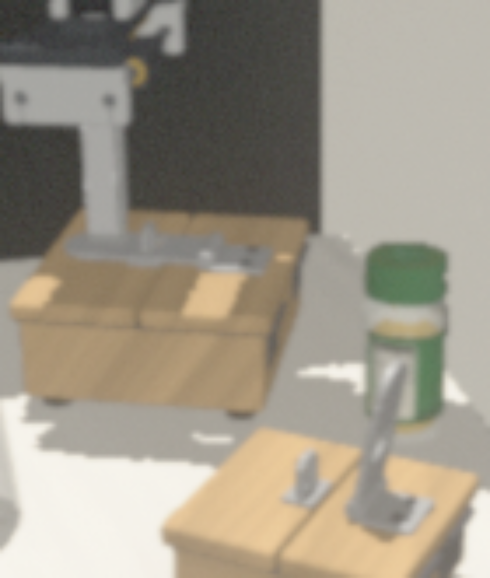

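The hasp lies flat with the staple standing through its slot, at about crop (148,235), and the small hasp still stands. I'll retract straight up and check.

```bash
python3 - <<'E'
from h import *
np.set_printoptions(precision=3,suppress=True)
p=np.array(manip.current_position()); manip.movel(p+[0,0,.14],velocity=.1)
manip.movel([.40,.02,p[2]+.16],velocity=.2)
cs=manip.capture('side');ts=[manip.tip_of('side',n)[:1] for n in('large_tab','small_tab')]; print(ts)
print('tab pred by angle',{th:proj(cs,W(.074*np.cos(th),.074*np.sin(th))).round(1) for th in (0,.15,.3)})
print(manip.current_contact_force(),manip.current_t())
old=cv2.imread('pics/side0.png');a=cv2.cvtColor(cs['img'],cv2.COLOR_RGB2BGR)
print('small hasp diff',np.abs(a[195:250,285:312].astype(int)-old[195:250,285:312]).mean(),'bg',np.abs(a[300:380,100:250].astype(int)-old[300:380,100:250]).mean())
cv2.imwrite('pics/f.png',np.hstack([cv2.resize(x[110:260,190:320],None,fx=3,fy=3) for x in (a,old)]))
E
```

```text
[[{'at': [216.6, 164.7], 'score': 0.86}], [{'at': [302.1, 206.1], 'score': 0.68}]]
tab pred by angle {0: array([216.8, 163.2]), 0.15: array([217. , 158.4]), 0.3: array([217.9, 153.6])}
[ 0.134 -0.126  0.198] 15.5917
small hasp diff 1.2525252525252526 bg 0.64925
```

View pics/f.png

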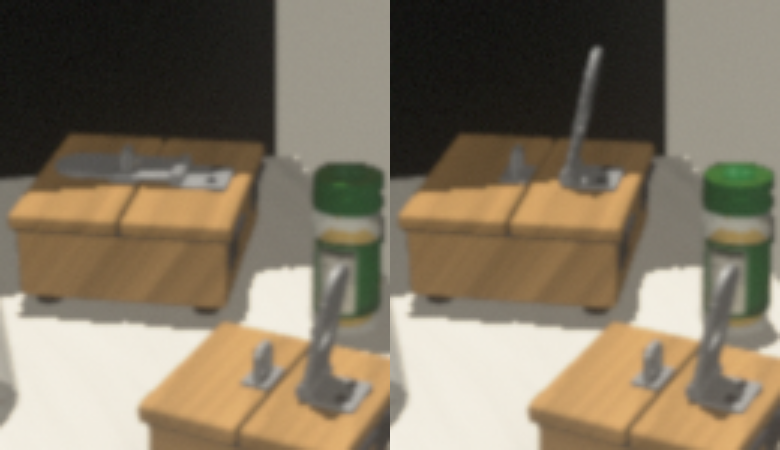

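The hasp is flat with the staple through it, the small hasp is unchanged from the start picture, and the arm is clear.

```bash
python3 -c "
from workcell import manip
print(manip.close_job(),manip.current_t())"
```

```text
the job is handed in; nothing more can be done
the job is handed in; nothing more can be done
```

The larger box's hasp is closed: it lies flat on the lid with the staple through its slot. The job is handed in; no verdict is reported. I swung it over with the shut fingers from behind, pressed it down until the force guard stopped the move (about 6 N read afterwards), and retracted.

Last checks, at 15.6 s of the 38 s allowed:
- **Larger hasp:** the tab showed at pixel (216.6, 164.7). A fully closed hasp should put it at (216.8, 163.2), and one at 0.15 rad at row 158.4, so it is closed well within the limit.
- **Smaller hasp:** it looks the same in the before and after pictures, and its tab is within about 1 px of where it started.
- **Robot contact:** the arm was clear, with about 0.3 N on the tool.

**One disagreement:** the visible ends of the shut fingers sit about 22 mm behind the reported TCP. The angle of the strap partway through the push bore this out. I allowed for the offset on the rest of the swing and relied on the force stop for the final press.

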